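# Close the bench caliper on the amber bottle

### The job

Check the amber dropper bottle in the bench caliper gauge: stand it upright on the gauge's bed between the open jaws, then slide the moving jaw shut against it by its black thumb post until the needle on the dial swings well into the green. Let go and leave the bottle standing clamped there.

Things in the scene. Friction and masses are not known exactly. Their poses are not given: they have to be found in the camera images.
- amber_center (a point): Centre (49 mm above the foot, z along its own axis) of the loose amber-brown dropper bottle with black cap, standing upright: body 36 mm in diameter and 62 mm high, above it a neck and cap 22 mm narrowing to 12 mm, 98 mm high in all, about 45 g. Two white bottles of the same shape (blue cap, peach cap) stand 90 mm or more away.
- gauge_bed (a point): Middle of the bed top (12 mm above the worktop; 64 mm wide, 282 mm long) of the fixed caliper gauge with blue blocks. z up; y along the jaw axis, moving jaw (-y) to sprung anvil (+y); turned up to 0.25 rad. Anvil face at y = +50 mm at rest, jaw face at -60 to -40 mm at first; both 44 mm wide, up to 34 mm over the bed. Dial top 48 mm over the bed, y = 75 to 127 mm. Clear at both sides in x.
- jaw_post (a point): Centre of the black upright thumb post on the moving jaw's carriage: 22 mm in diameter, 34 mm high, centre 45 mm above the bed and 50 mm behind (-y) the jaw face; axes as gauge_bed. Moving it to +y closes the jaw. The slide rubs with about 7 N and stays where left; it ends 95 mm from fully open and, empty, never reaches the anvil. The carriage top is 17 mm below this point.
- anvil (a joint): How far the sprung anvil is pushed in towards the gauge's +y, in m: 0 at rest, 0.015 at its stop; spring force 1 N at first, 4 N at the stop. It turns the black needle of the round dial on the anvil's housing clockwise; the needle passes from the red to the green at 0.003 and is in the green from there to the stop.
There are look-alikes about, which are no part of the job. What is shaped like the part that bears amber_center but yellow is not meant.

How it is judged:
By the outcome, as a careful person would: the job done as asked, in the order asked, and still so for the second after the job is handed in, with the robot touching nothing.
It also fails if it takes over 54 s, if anything falls off the work surface, if the arm or the gripper's body presses on something with over 40 N, if the wrist force passes 120 N, or if a joint passes its speed limit or range.

### The arm

A 7-joint arm with a two-finger parallel gripper is mounted at the origin on a cart in front of the work surface, level with it; the furniture and walls round the work are solid. World frame = base frame: x ahead of the robot, y to its left, z up, the work surface at z = 0. Lengths are in mm, angles in rad, forces in N, time in s.
With the tool pointing down it reaches from about 425 to 825 mm from the base axis. Payload 3.6 kg.
Tool frame: the origin (TCP) lies midway between the tips of the shut fingers; the grasp point (between the pads) lies 19 mm behind it (manip.grip_depth is the z of the grasp point in the tool frame, in mm); z points along the fingers, y is the line along which they close (so a half turn about z gives the same grasp; the last joint's range is limited). The gripper opens to 85 mm and grips with 20 to 120 N. Pads are 22 mm wide; open, the fingers measure 114 mm over their backs; the gripper's body (76 mm by 85 mm) begins 54 mm behind the grasp point. The pads swing forward as they close: fully open they stand 13 mm farther back than shut.
Start: joints at [-1.236, 0.615, -0.013, 1.423, 0.008, 1.103, -0.04], TCP at [230.039, 607.902, 231.297] pointing down, gripper open.
Joint ranges: [-3.12, 3.12], [-0.3, 2.06], [-1.34, 1.32], [0.26, 2.42], [-1.36, 4.5], [0.01, 1.98], [-2.84, 2.84]. Speed limits (rad/s): [2.79, 2.79, 3.14, 3.14, 3.14, 3.14, 3.14].

### API

Orientations are given as a 3x3 rotation matrix whose columns are the frame's x, y, z axes.
In Python, from rig import monitor, imaging, ticket, manip gives the robot as it stands.
- The arm moves only by the tool carry_out, never from a script. Its argument "rows" is a list that holds one entry, the list of rows, each a list of 7 numbers: the shift along the tool's x, y, z in mm, then the turn, a rotation vector about the tool's x, y, z in rad, then the opening, from -1 (shut) to 1 (fully open), so that 0 is half open. In form: [[[x, y, z, wx, wy, wz, hand], ...]]. A call has 1 to 12 rows; each row shifts and turns the commanded pose from where the row before left it, along the tool's axes as they then stand; what a row does not reach is not made up. A row lasts 1/10 s, in which the tool goes at most 50 mm and 8.59 degrees, less where a joint would pass 70% of its speed; a pose out of reach is approached as far as the arm can. A call is refused whole if a number of a shift passes 50 or a number of a turn 0.15, either way. A call with a gripper value outside its range is refused whole. The fingers move at their own pace and stop on an object; the grip force is fixed at half the most. Time passes only in rows, so rows that do not move let the fingers close. It gives the time, the measured TCP pose, the force, the opening and the grip force at its end, in the units of the state.
- monitor.sense(): the state, without advancing time (a new reading comes with each control period).
- imaging.get_image(name): name is "side" or "top"; returns the picture (384x512x3 uint8, red, green, blue); there is no depth.
- imaging.camera_params(name): a dict with "fovy" (degrees; the focal length in pixels is half the picture's height over the tangent of half this angle, whatever the lens; pixels are square), "cx", "cy" (the principal point, pixels), "R" (3x3) and "t" (3): a world point X has camera coordinates R X + t. Camera axes: x right, y down, z forward; pixel columns grow to the right and rows downward; lengths in mm; the calibration is good to about 2 mm. A picture is of the moment at which its call begins. camera_params takes no time and is no camera call.
- ticket.sign_off(): hands the job in; it is judged then, once.
Trained networks look in the newest picture that a camera, given by its name, has taken for a name from the list of things; names that differ only in an ending like _2 or _b are one class to them, and where a whole thing is asked for, a point or a joint stands for the part that bears it (a point fixed in the world has none). Each returns a list of dicts, best first, with "confidence" (0 to 1); they miss things now and then, are a little off and sometimes report something else, mostly with a low value. They report only what shows in the picture. A call takes as long as a camera call. They do not tell look-alikes from the thing itself.
- imaging.cut_out(camera, name): "pixels" (384x512 bool, what is visible of it) and "at" ([column, row] in pixels, amid what is visible of it).
The state is a dict: "time_s": time; "joint_positions": joint angles; "joint_velocities": joint speeds; "tau": joint torques, N m; "eef_pos": TCP position; "ee_rot": TCP orientation; "wrist_force": force on the tool from outside, world axes, zero at the start; "ft_torque": the same for the moment, N m; "opening": finger opening in mm; "grip_force": force on a finger pad.
Only numpy, scipy, OpenCV 4.12 (cv2) and the standard library are available. Lean on these libraries where they do the work, as an engineer would, in place of code of your own. Each camera call takes 0.05 s, during which the arm holds its last target. There are 200 camera calls.

## Working session

There is one attempt and no reset: what is moved stays moved. The work goes in short steps, Python scripts to look and compute and a tool call to move; the robot and the scene stay as the last step left them, time stands still between calls to the robot, and variables do not carry over. Pictures are saved under pics/ and viewed, at most 10 in all, crops included, and the job is handed in when it is done.

Besides the shell and the picture viewer there is one more tool, called after ">>>" as name(argument=value, ...) on one line, values as JSON. carry_out: Moves the arm, as the interface text tells. Its arguments: {"type":"object","properties":{"rows":{"type":"array","items":{"type":"array","items":{"type":"array","items":{"type":"number"}}}}},"required":["rows"]}

```bash
mkdir -p pics; ls; cat > h.py <<'E'
import numpy as np, cv2
from rig import monitor, imaging, ticket, manip
def cam(n):
    p=imaging.camera_params(n); f=192/np.tan(np.radians(p["fovy"])/2)
    return f,p["cx"],p["cy"],np.array(p["R"]),np.array(p["t"]).ravel()
def proj(n,X):
    f,cx,cy,R,t=cam(n); c=np.atleast_2d(X)@R.T+t
    return np.c_[cx+f*c[:,0]/c[:,2],cy+f*c[:,1]/c[:,2]]
def ray(n,uv):
    f,cx,cy,R,t=cam(n); d=R.T@np.array([(uv[0]-cx)/f,(uv[1]-cy)/f,1]); return -R.T@t,d/np.linalg.norm(d)
def atz(n,uv,z):
    o,d=ray(n,uv); return o+d*(z-o[2])/d[2]
def tri(uvs):
    A=np.zeros((3,3));b=np.zeros(3)
    for n,uv in uvs.items():
        o,d=ray(n,uv);P=np.eye(3)-np.outer(d,d);A+=P;b+=P@o
    X=np.linalg.solve(A,b); return X,{n:np.round(proj(n,X)[0]-uv,1) for n,uv in uvs.items()}
E
python3 - <<'E'
from h import *
np.set_printoptions(precision=1,suppress=True)
for n in("top","side"):
    im=imaging.get_image(n); cv2.imwrite(f"pics/{n}0.png",cv2.resize(im[...,::-1],(800,600),interpolation=cv2.INTER_CUBIC))
    cv2.imwrite(f"{n}raw0.png",im[...,::-1])
    f,cx,cy,R,t=cam(n);print(n,f,cx,cy,-R.T@t,R[2])
    for k in("amber_center","gauge_bed","jaw_post","anvil"):
        try:
            for d in imaging.cut_out(n,k): 
                ys,xs=np.nonzero(d["pixels"]); print(k,round(d["confidence"],2),np.round(d["at"],1),xs.min(),xs.max(),ys.min(),ys.max(),len(xs),im[d["pixels"]].mean(0))
        except Exception as e: print(k,e)
s=monitor.sense();print(s["time_s"],s["eef_pos"],s["ee_rot"],s["opening"],manip.grip_depth)
E
```

```text
pics
top 497.25154472046495 257.09134631650124 189.94128711250158 [ 370.   106.3 1471.8] [ 0.1  0.  -1. ]
amber_center 0.64 [152.3 196.2] 145 159 189 201 154 [137.6 117.1  45.8]
amber_center 0.57 [177.6 199.8] 172 186 194 207 166 [73.4 59.3 53.9]
amber_center 0.42 [321.9 216.3] 272 369 192 233 2244 [137.4 141.4 157. ]
gauge_bed 0.63 [324.9 216.9] 272 369 193 233 2160 [136.4 140.9 157. ]
jaw_post 0.79 [348.8 219.7] 334 362 203 234 696 [ 76.5  89.2 125.7]
anvil 0.57 [302.5 210.7] 295 303 201 214 62 [155.6 156.5 162.4]
side 471.7317694878865 253.91144379329612 199.57328407313432 [ 155.8 1261.9  640.7] [ 0.3 -0.9 -0.4]
amber_center 0.81 [214.  273.3] 209 225 250 291 510 [152.1 130.7  19.5]
amber_center 0.73 [234.7 259.2] 227 241 236 273 402 [82.1 70.6 56.4]
amber_center 0.73 [261.4 244.6] 257 269 227 260 348 [157.7 135.3  14.3]
gauge_bed 0.58 [283.8 195.7] 254 308 168 219 1331 [ 83.2  93.3 102.4]
jaw_post 0.55 [297.7 183.5] 279 307 168 194 483 [69.1 77.7 86.7]
0.5 [230.  607.9 231.3] [[-0.9  0.4 -0. ]
 [ 0.4  0.9 -0. ]
 [ 0.  -0.  -1. ]] 85.15894391350132 -18.700000000000003
```

View pics/top0.png

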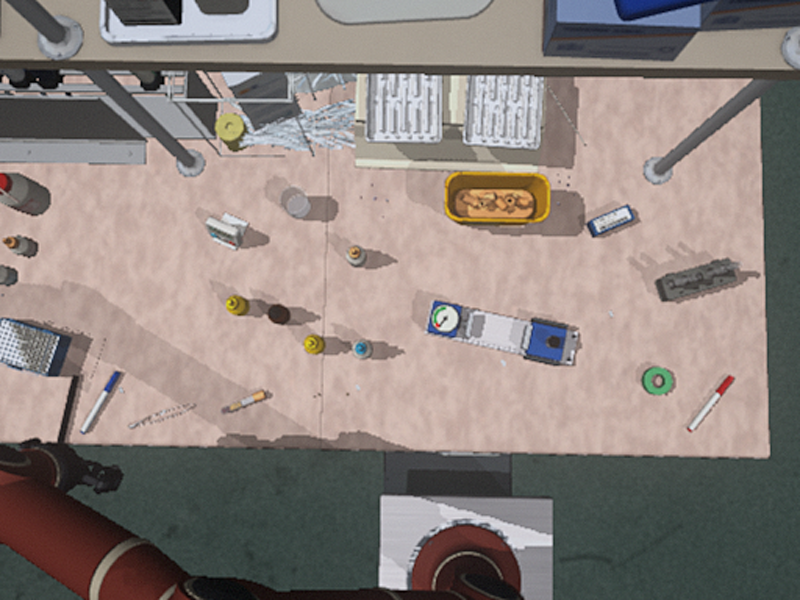

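View pics/side0.png

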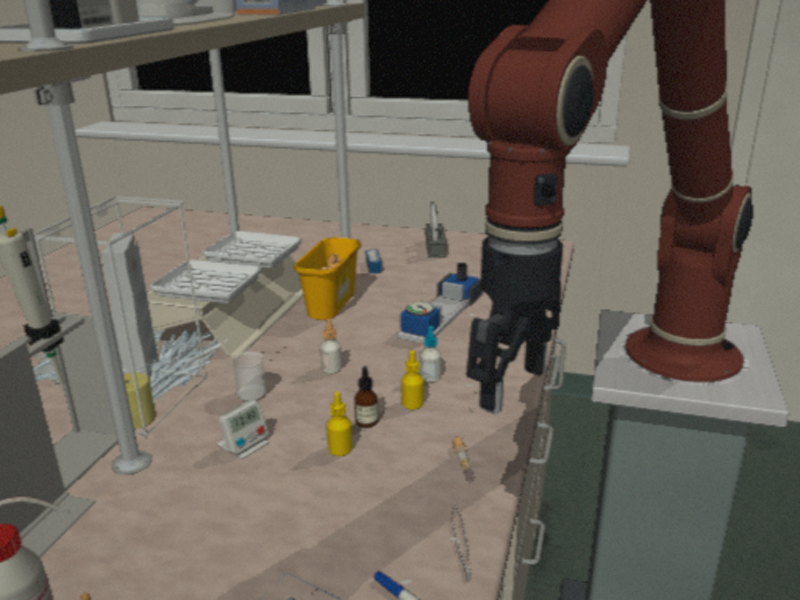

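The top view shows the dark amber bottle at 800x600 pixel (279,314) and the gauge at (500,333), with its dial on the left and its thumb post on the right at (553,341).

Candidates, in raw pixels (top / side):
- **Yellow:** (152,196) / (214,273)
- **Yellow:** (201,220) / (264,246)
- **White, blue cap:** (231,223) / (275,230)
- **White, peach cap:** (228,163) / (212,225)
- **Dark amber-brown with black cap:** (178,200) / (235,259). I choose this one.

```bash
python3 - <<'E'
from h import *
np.set_printoptions(precision=1,suppress=True)
a=cv2.imread("siderraw0.png") if 0 else cv2.imread("sideraw0.png"); b=cv2.imread("topraw0.png")
c1=cv2.resize(a[228:288,195:275],(400,300),interpolation=cv2.INTER_CUBIC)
c2=cv2.resize(a[160:220,245:325],(400,300),interpolation=cv2.INTER_CUBIC)
c3=cv2.resize(b[187:239,266:376][:41],(800,298),interpolation=cv2.INTER_CUBIC)
c3=cv2.resize(b[190:232,266:378],(800,300),interpolation=cv2.INTER_CUBIC)
cv2.imwrite("pics/crop.png",np.vstack([np.hstack([c1,c2]),c3]))
# amber: fit with masks
m={}
for n,uv in(("top",(178,200)),("side",(235,259))):
    for d in imaging.cut_out(n,"amber_center"):
        if np.hypot(*(np.array(d["at"])-uv))<10: m[n]=d["pixels"];print(n,d["at"])
from scipy.optimize import minimize
th=np.linspace(0,2*np.pi,40)
def pts(x,y):
    P=[]
    for z,r in((0,18),(20,18),(40,18),(60,18),(62,11),(80,11),(98,6)): P+= [np.c_[x+r*np.cos(th),y+r*np.sin(th),0*th+z]]
    return np.vstack(P)
def mask(n,x,y):
    S=8;im=np.zeros((384*2,512*2),np.uint8)
    p=pts(x,y);q=proj(n,p).reshape(7,40,2)
    for i in range(6):
        h=cv2.convexHull(np.vstack(q[i:i+2]).astype(np.float32)*2); cv2.fillConvexPoly(im,np.round(h).astype(np.int32),1)
    return im
X,_=tri({"top":(177.6,199.8),"side":(234.7,259.2)});print("tri",X,_)
M={n:cv2.resize(v.astype(np.uint8),(1024,768),interpolation=0) for n,v in m.items()}
best=[]
for dx in range(-20,21,2):
    for dy in range(-20,21,2):
        s=[]
        for n in M:
            k=mask(n,X[0]+dx,X[1]+dy); s.append((k&M[n]).sum()/(k|M[n]).sum())
        best.append((sum(s),X[0]+dx,X[1]+dy,*s))
best.sort(reverse=True);print(np.array(best[:5]))
E
```

```text
top [177.6, 199.8]
side [234.7, 259.2]
tri [480.  356.6  31. ] {'top': array([0.2, 0.7]), 'side': array([-0.9, -0.1])}
[[  1.6 480.  352.6   0.9   0.7]
 [  1.6 480.  354.6   0.9   0.8]
 [  1.6 480.  350.6   0.9   0.7]
 [  1.6 478.  352.6   0.9   0.7]
 [  1.6 482.  352.6   0.8   0.7]]
```

View pics/crop.png

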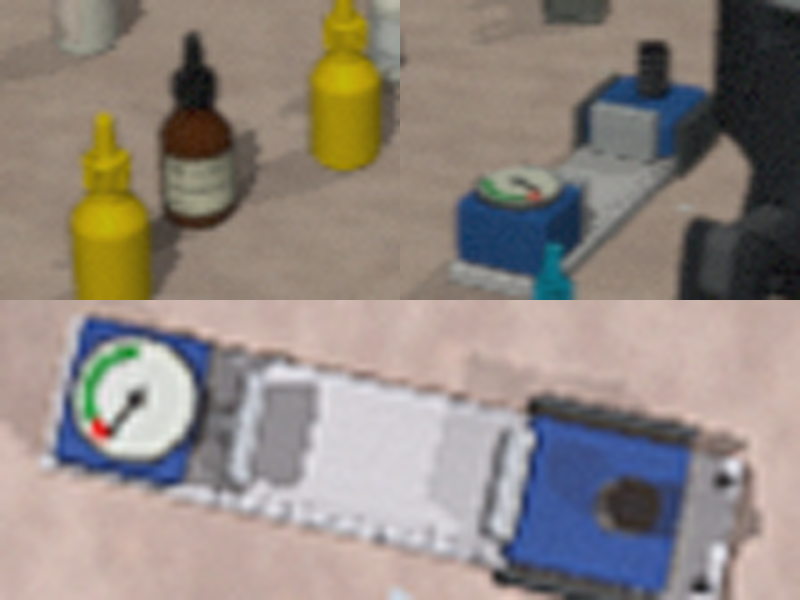

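The crop confirms the amber-brown bottle with black cap and paper label at raw side pixel (235,259), with yellow ones on both sides. The dial centre is at crop (137,400) and the post top at (632,505). The needle is in the red and the jaw is open.

```bash
python3 - <<'E'
from h import *
np.set_printoptions(precision=1,suppress=True)
c=lambda u,v:(266-.5+.5/7.14+u/7.143,190-.5+(v-300)/7.143)
s=lambda u,v:(195-.4+u/5,228-.4+v/5)
s2=lambda u,v:(245-.4+(u-400)/5,160-.4+v/5)
print("tip side",atz("side",s(192,36),98),"tri", tri({"side":s(192,36),"top":(177,199.5)}))
D=atz("top",c(137,400),60);P=atz("top",c(632,503),74)
print("dial",D,"post",P, "side dial",atz("side",s2(519,187),60),"side post",atz("side",s2(653,46),74))
d=D-P;d[2]=0;L=np.linalg.norm(d);ey=d/L;yaw=np.arctan2(-ey[0],ey[1]);ex=np.array([ey[1],-ey[0],0]);print("L",L,"yaw",yaw)
O=D-101*ey;print("origin",O)
loc=lambda X:((X-O)@ex,(X-O)@ey)
for nm,uv,z in(("anvT",(268,370),46),("anvB",(246,490),46),("jawT",(522,428),46),("jawB",(490,560),46),("post",(632,503),74),("bedUL",(320,376),12),("bedUR",(520,408),12),("bedLL",(200,497),12),("bedLR",(490,565),12),("houseTL",(85,316),48),("houseBL",(55,463),48)):
    print(nm,loc(atz("top",c(*uv),z)))
E
```

```text
tip side [479.5 357.   98. ] tri (array([480.2, 348.7,  93.1]), {'side': array([0.9, 0.1]), 'top': array([-0.2, -0.8])})
dial [474.9  46.5  60. ] post [ 437.  -147.6   74. ] side dial [473.5  55.5  60. ] side post [ 436.6 -147.6   74. ]
L 197.74108386324528 yaw -0.19314471509377912
origin [455.5 -52.6  60. ]
anvT (np.float64(24.037891596903947), np.float64(51.61150581338068))
anvB (np.float64(-25.086640380764624), np.float64(50.48353363123844))
jawT (np.float64(22.55013455220636), np.float64(-52.64981688233144))
jawB (np.float64(-31.98499728821043), np.float64(-50.464551997436416))
post (np.float64(2.2470793793831277e-15), np.float64(-96.74108386324528))
bedUL (np.float64(29.40420106937564), np.float64(28.10315511689951))
bedUR (np.float64(33.722038938535455), np.float64(-54.826532409353746))
bedLL (np.float64(-29.737624442792477), np.float64(66.2198745444593))
bedLR (np.float64(-32.02120002140479), np.float64(-55.39564033765892))
houseTL (np.float64(29.749779489558165), np.float64(128.09173485456503))
houseBL (np.float64(-30.70830074824069), np.float64(127.59443861419584))
```

```bash
cat >> h.py <<'E'
O=np.array([455.5,-52.6,12.]);YAW=-0.193
EX=np.array([np.cos(YAW),np.sin(YAW),0]);EY=np.array([-np.sin(YAW),np.cos(YAW),0])
RG=np.c_[-EY,EX,[0,0,-1]]; RG[:,0]=np.cross(RG[:,1],RG[:,2])
def go(goal,R=RG):
    from scipy.spatial.transform import Rotation as Q
    np.set_printoptions(precision=3,suppress=True)
    s=monitor.sense();r=np.array(s["ee_rot"]);p=np.array(s["eef_pos"])
    print("t",s["time_s"],"pos",p,"open",s["opening"],"F",np.array(s["wrist_force"]),"grip",s["grip_force"])
    print("shift in present tool",r.T@(np.array(goal)-p),"after turn",R.T@(np.array(goal)-p),"rotvec",Q.from_matrix(r.T@R).as_rotvec())
E
python3 -c "
from h import *
print(RG)
go([480,354,131])"
```

```text
[[ 0.19180405  0.98143324  0.        ]
 [ 0.98143324 -0.19180405  0.        ]
 [ 0.          0.         -1.        ]]
t 0.6 pos [230.026 607.88  231.305] open 85.56671627746849 F [-0.523 -0.469  0.145] grip 0.0
shift in present tool [-323.656 -148.959  100.305] after turn [-201.22   294.028  100.305] rotvec [-0.     0.     1.402]
```

>>> carry_out(rows=[[[0, 0, 0, 0, 0, 0.14, 1], [0, 0, 0, 0, 0, 0.14, 1], [0, 0, 0, 0, 0, 0.14, 1], [0, 0, 0, 0, 0, 0.14, 1], [0, 0, 0, 0, 0, 0.14, 1], [0, 0, 0, 0, 0, 0.14, 1], [0, 0, 0, 0, 0, 0.14, 1], [0, 0, 0, 0, 0, 0.14, 1], [0, 0, 0, 0, 0, 0.14, 1], [0, 0, 0, 0, 0, 0.14, 1]]])

```text
time_s: 1.6
eef_pos: [229.8, 608.0, 231.4]
ee_rot: [[0.195, 0.981, -0.0], [0.981, -0.195, 0.0], [0.0, -0.0, -1.0]]
wrist_force: [0.4, 1.0, -0.4]
opening: 85.3
grip_force: 0.0
```

>>> carry_out(rows=[[[-20, 29, 9, 0, 0, 0, 1], [-20, 29, 9, 0, 0, 0, 1], [-20, 29, 9, 0, 0, 0, 1], [-20, 29, 9, 0, 0, 0, 1], [-20, 29, 9, 0, 0, 0, 1], [-20, 29, 9, 0, 0, 0, 1], [-20, 29, 9, 0, 0, 0, 1], [-20, 29, 9, 0, 0, 0, 1], [-20, 29, 9, 0, 0, 0, 1], [-20, 29, 9, 0, 0, 0, 1], [0, 0, 0, 0, 0, 0, 1], [0, 0, 0, 0, 0, 0, 1]]])

```text
time_s: 2.8
eef_pos: [477.4, 355.7, 141.2]
ee_rot: [[0.192, 0.981, -0.0], [0.981, -0.192, -0.0], [-0.0, -0.0, -1.0]]
wrist_force: [0.1, 1.0, 0.5]
opening: 85.3
grip_force: 0.0
```

```bash
python3 - <<'E'
from h import *
go([480,354,31])
im=imaging.get_image("side");cv2.imwrite("pics/s1.png",cv2.resize(im[170:300,150:320,::-1],(680,520),interpolation=cv2.INTER_CUBIC))
E
```

```text
t 2.8 pos [477.444 355.717 141.223] open 85.30185067062054 F [0.079 0.967 0.506] grip 0.0
shift in present tool [ -1.187   2.865 110.222] after turn [ -1.195   2.838 110.223] rotvec [-0.  0. -0.]
```

View pics/s1.png

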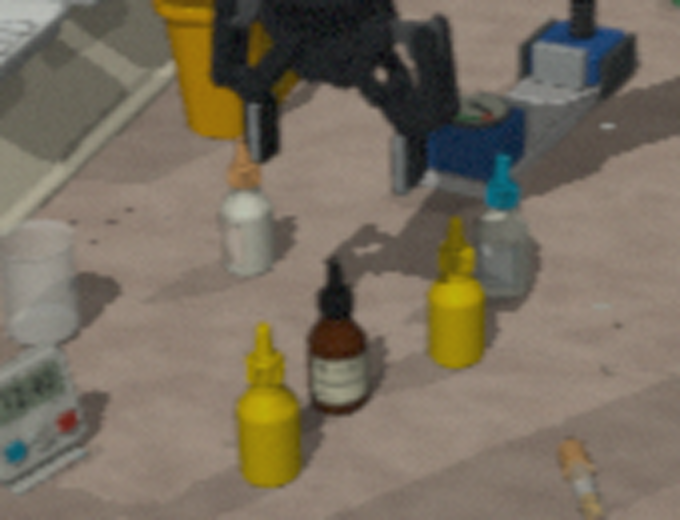

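The fingers straddle the amber bottle. Their tips are at (260,150) and (405,180) and the bottle's tip is at (333,262), so the gripper is centred. Descending now.

>>> carry_out(rows=[[[-1.2, 2.8, 12, 0, 0, 0, 1], [0, 0, 15, 0, 0, 0, 1], [0, 0, 15, 0, 0, 0, 1], [0, 0, 15, 0, 0, 0, 1], [0, 0, 15, 0, 0, 0, 1], [0, 0, 15, 0, 0, 0, 1], [0, 0, 12, 0, 0, 0, 1], [0, 0, 11, 0, 0, 0, 1], [0, 0, 0, 0, 0, 0, 1], [0, 0, 0, 0, 0, 0, 1]]])

```text
time_s: 3.85
eef_pos: [479.5, 354.8, 31.2]
ee_rot: [[0.19, 0.982, 0.0], [0.982, -0.19, -0.0], [-0.0, 0.0, -1.0]]
wrist_force: [-0.1, -0.6, 0.3]
opening: 85.3
grip_force: 0.0
```

>>> carry_out(rows=[[[0, 0, 0, 0, 0, 0, 0.6], [0, 0, 0, 0, 0, 0, 0.4], [0, 0, 0, 0, 0, 0, 0.2], [0, 0, 0, 0, 0, 0, 0], [0, 0, 0, 0, 0, 0, -0.2], [0, 0, 0, 0, 0, 0, -0.4], [0, 0, 0, 0, 0, 0, -1], [0, 0, 0, 0, 0, 0, -1], [0, 0, 0, 0, 0, 0, -1], [0, 0, 0, 0, 0, 0, -1], [0, 0, 0, 0, 0, 0, -1]]])

```text
time_s: 4.95
eef_pos: [479.5, 355.0, 31.8]
ee_rot: [[0.19, 0.982, 0.0], [0.982, -0.19, 0.0], [0.001, 0.0, -1.0]]
wrist_force: [-0.1, -0.4, 5.1]
opening: 34.4
grip_force: 59.4
```

>>> carry_out(rows=[[[0, 0, -5, 0, 0, 0, -1], [0, 0, -10, 0, 0, 0, -1], [0, 0, -20, 0, 0, 0, -1], [0, 0, -25, 0, 0, 0, -1], [0, 0, -25, 0, 0, 0, -1], [0, 0, -25, 0, 0, 0, -1], [0, 0, -20, 0, 0, 0, -1], [0, 0, 0, 0, 0, 0, -1], [0, 0, 0, 0, 0, 0, -1]]])

```text
time_s: 5.85
eef_pos: [479.1, 354.7, 161.3]
ee_rot: [[0.19, 0.982, -0.0], [0.982, -0.19, 0.0], [0.0, -0.0, -1.0]]
wrist_force: [-0.2, 0.3, -0.8]
opening: 34.6
grip_force: 59.7
```

```bash
python3 - <<'E'
from h import *
go(O+26*EY+[0,0,150])
im=imaging.get_image("side");cv2.imwrite("pics/s2.png",cv2.resize(im[170:290,180:280,::-1],(500,600),interpolation=cv2.INTER_CUBIC))
s=monitor.sense();p=np.array(s["eef_pos"]);R=np.array(s["ee_rot"])
# expected pixel of bottle foot centre if held as grasped, and cap tip
for h in(98,62,0): print(h,proj("side",p+R@np.array([0,0,31.4-h])))
E
```

```text
t 5.85 pos [479.054 354.68  161.318] open 34.57893177723984 F [-0.218  0.317 -0.839] grip 59.72093045711517
shift in present tool [-378.35    54.215   -0.728] after turn [-378.236   55.001   -0.682] rotvec [-0.    -0.     0.002]
98 [[231.787 183.581]]
62 [[232.375 198.271]]
0 [[233.35  222.598]]
```

View pics/s2.png

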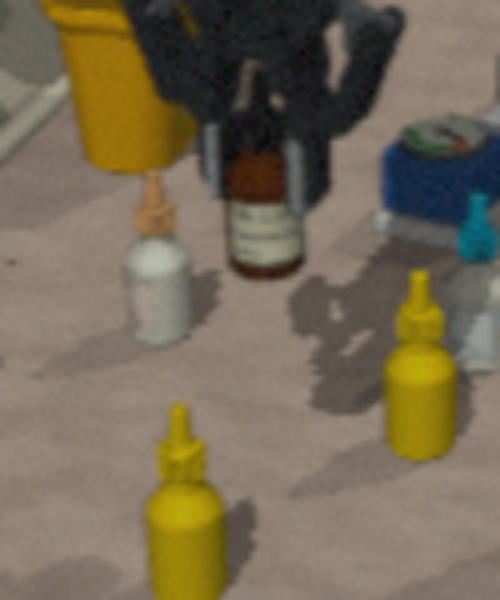

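The bottle hangs upright between the pads, foot at crop (265,270), which matches the prediction of (267,263). Carrying it to the gauge.

>>> carry_out(rows=[[[-15, 2, 0, 0, 0, 0, -1], [-30, 5, 0, 0, 0, 0, -1], [-37, 6, 0, 0, 0, 0, -1], [-37, 6, 0, 0, 0, 0, -1], [-37, 6, 0, 0, 0, 0, -1], [-37, 6, 0, 0, 0, 0, -1], [-37, 6, 0, 0, 0, 0, -1], [-37, 6, 0, 0, 0, 0, -1], [-37, 6, 0, 0, 0, 0, -1], [-37, 5, 0, 0, 0, 0, -1], [-25, 1, 0, 0, 0, 0, -1], [-12, 0, 0, 0, 0, 0, -1]]])

```text
time_s: 7.1
eef_pos: [459.6, -30.6, 160.7]
ee_rot: [[0.195, 0.981, -0.003], [0.981, -0.195, -0.002], [-0.002, -0.002, -1.0]]
wrist_force: [-0.3, 0.1, 0.1]
opening: 34.6
grip_force: 59.7
```

>>> carry_out(rows=[[[0, 0, 10, 0, 0, 0, -1], [0, 0, 25, 0, 0, 0, -1], [0, 0, 20, 0, 0, 0, -1], [0, 0, 10, 0, 0, 0, -1], [0, 0, 0, 0, 0, 0, -1], [0, 0, 0, 0, 0, 0, -1]]])

```text
time_s: 7.7
eef_pos: [461.8, -26.1, 96.3]
ee_rot: [[0.189, 0.982, -0.0], [0.982, -0.189, 0.0], [0.0, -0.0, -1.0]]
wrist_force: [-1.2, 0.5, -0.4]
opening: 34.4
grip_force: 59.8
```

```bash
python3 - <<'E'
from h import *
go(O+26*EY+[0,0,32])
out=[]
for n,(u,v) in(("side",(235,140)),("top",(270,190))):
    im=imaging.get_image(n);out.append(cv2.resize(im[v:v+80,u:u+80,::-1],(400,400),interpolation=cv2.INTER_CUBIC) if n=="side" else cv2.resize(im[v-15:v+65,u:u+80,::-1],(400,400),interpolation=cv2.INTER_CUBIC))
    for d in imaging.cut_out(n,"amber_center"):print(n,d["confidence"],d["at"],im[d["pixels"]].mean(0))
cv2.imwrite("pics/s3.png",np.hstack(out))
s=monitor.sense();p=np.array(s["eef_pos"]);R=np.array(s["ee_rot"])
for h in(98,62,0): print(h,proj("side",p+R@np.array([0,0,31.4-h])))
E
```

```text
t 7.7 pos [461.808 -26.077  96.278] open 34.38579647749048 F [-1.186  0.466 -0.404] grip 59.7637939453125
shift in present tool [-1.246 -1.101 52.278] after turn [-1.241 -1.104 52.278] rotvec [-0.    -0.     0.003]
side 0.89 [263.9, 247.0] [141.916 121.837  19.715]
side 0.86 [281.2, 172.9] [75.721 66.076 53.673]
side 0.69 [215.6, 274.6] [142.362 122.278  17.962]
top 0.7 [199.4, 221.6] [154.257 130.331  50.809]
top 0.55 [152.7, 195.0] [143.436 122.843  47.936]
98 [[279.091 154.408]]
62 [[278.975 165.751]]
0 [[278.781 184.719]]
```

View pics/s3.png

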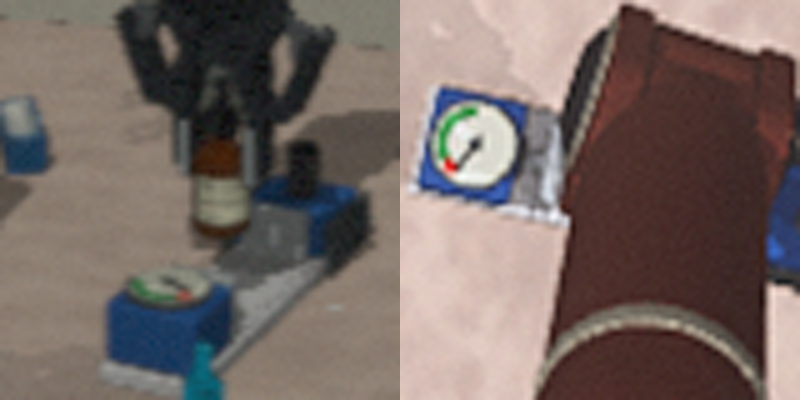

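The side view shows the bottle over the bed with its foot at raw (279,186), as predicted. The needle is still in the red and the top view is blocked by the arm. Lowering.

>>> carry_out(rows=[[[-1.2, -1.1, 10, 0, 0, 0, -1], [0, 0, 15, 0, 0, 0, -1], [0, 0, 10, 0, 0, 0, -1], [0, 0, 8, 0, 0, 0, -1], [0, 0, 4, 0, 0, 0, -1], [0, 0, 2, 0, 0, 0, -1], [0, 0, 1, 0, 0, 0, -1], [0, 0, 0, 0, 0, 0, -1], [0, 0, 0, 0, 0, 0, -1]]])

```text
time_s: 8.8
eef_pos: [460.5, -27.8, 46.6]
ee_rot: [[0.19, 0.982, 0.001], [0.982, -0.19, -0.0], [0.0, 0.001, -1.0]]
wrist_force: [0.4, -0.8, -0.7]
opening: 34.6
grip_force: 59.8
```

>>> carry_out(rows=[[[0, 0, 1, 0, 0, 0, -1], [0, 0, 1, 0, 0, 0, -1], [0, 0, 0, 0, 0, 0, -1]]])

```text
time_s: 9.1
eef_pos: [460.2, -27.7, 44.3]
ee_rot: [[0.19, 0.982, -0.0], [0.982, -0.19, -0.0], [-0.0, -0.0, -1.0]]
wrist_force: [-0.5, 0.4, 0.0]
opening: 34.2
grip_force: 59.8
```

>>> carry_out(rows=[[[0, 0, 0.5, 0, 0, 0, -1], [0, 0, 0, 0, 0, 0, -1], [0, 0, 0, 0, 0, 0, -1]]])

```text
time_s: 9.4
eef_pos: [460.3, -27.8, 43.8]
ee_rot: [[0.19, 0.982, -0.0], [0.982, -0.19, -0.0], [-0.0, -0.0, -1.0]]
wrist_force: [1.0, 0.7, -0.0]
opening: 34.5
grip_force: 59.8
```

>>> carry_out(rows=[[[0, 0, 0.5, 0, 0, 0, -1], [0, 0, 0, 0, 0, 0, -1], [0, 0, 0, 0, 0, 0, -1]]])

```text
time_s: 9.7
eef_pos: [460.3, -27.8, 43.7]
ee_rot: [[0.19, 0.982, 0.0], [0.982, -0.19, 0.0], [0.0, 0.0, -1.0]]
wrist_force: [0.0, -0.4, 5.9]
opening: 34.7
grip_force: 60.4
```

>>> carry_out(rows=[[[0, 0, 0.5, 0, 0, 0, -1], [0, 0, 0, 0, 0, 0, -1], [0, 0, 0, 0, 0, 0, -1]]])

```text
time_s: 10.0
eef_pos: [460.3, -27.8, 43.7]
ee_rot: [[0.19, 0.982, 0.0], [0.982, -0.19, 0.0], [0.001, 0.0, -1.0]]
wrist_force: [-1.9, 0.3, 10.4]
opening: 34.5
grip_force: 60.9
```

Bed contact felt at z = 43.7. Releasing, then rising.

>>> carry_out(rows=[[[0, 0, -0.5, 0, 0, 0, -1], [0, 0, 0, 0, 0, 0, -0.1], [0, 0, 0, 0, 0, 0, 0.1], [0, 0, 0, 0, 0, 0, 0.3], [0, 0, 0, 0, 0, 0, 0.5], [0, 0, 0, 0, 0, 0, 0.7], [0, 0, 0, 0, 0, 0, 0.9], [0, 0, 0, 0, 0, 0, 1], [0, 0, 0, 0, 0, 0, 1], [0, 0, 0, 0, 0, 0, 1]]])

```text
time_s: 11.0
eef_pos: [460.3, -27.8, 43.3]
ee_rot: [[0.19, 0.982, -0.0], [0.982, -0.19, -0.0], [-0.0, -0.0, -1.0]]
wrist_force: [0.4, 0.9, -0.3]
opening: 85.5
grip_force: 0.0
```

>>> carry_out(rows=[[[0, 0, -8, 0, 0, 0, 1], [0, 0, -15, 0, 0, 0, 1], [0, 0, -25, 0, 0, 0, 1], [0, 0, -30, 0, 0, 0, 1], [0, 0, -25, 0, 0, 0, 1], [0, 0, -15, 0, 0, 0, 1], [0, 0, 0, 0, 0, 0, 1], [0, 0, 0, 0, 0, 0, 1]]])

```text
time_s: 11.8
eef_pos: [460.0, -27.6, 161.4]
ee_rot: [[0.19, 0.982, 0.0], [0.982, -0.19, 0.0], [0.0, 0.0, -1.0]]
wrist_force: [-0.9, 0.3, -0.2]
opening: 85.2
grip_force: 0.0
```

```bash
python3 - <<'E'
from h import *
go(O-130*EY+[0,0,150])
im=imaging.get_image("side");cv2.imwrite("pics/s4.png",cv2.resize(im[140:220,235:325,::-1],(675,600),interpolation=cv2.INTER_CUBIC))
for d in imaging.cut_out("side","amber_center"):print(d["confidence"],d["at"],im[d["pixels"]].mean(0))
for y in(20,26,32):
  for h in(98,49,0): print(y,h,proj("side",O+y*EY+[0,0,h]))
E
```

```text
t 11.8 pos [460.004 -27.604 161.396] open 85.22094115277208 F [-0.88   0.303 -0.196] grip 0.0
shift in present tool [-155.396    0.026   -0.639] after turn [-155.396    0.374   -0.604] rotvec [ 0.    -0.     0.002]
0.91 [213.3, 271.4] [138.56  118.841  16.603]
0.65 [281.2, 187.4] [68.99 57.77 47.02]
0.56 [263.5, 246.0] [140.508 120.848  21.196]
20 98 [[280.32  170.555]]
20 49 [[280.175 185.41 ]]
20 0 [[280.035 199.842]]
26 98 [[279.495 171.224]]
26 49 [[279.362 186.118]]
26 0 [[279.233 200.588]]
32 98 [[278.664 171.897]]
32 49 [[278.543 186.832]]
32 0 [[278.425 201.338]]
```

View pics/s4.png

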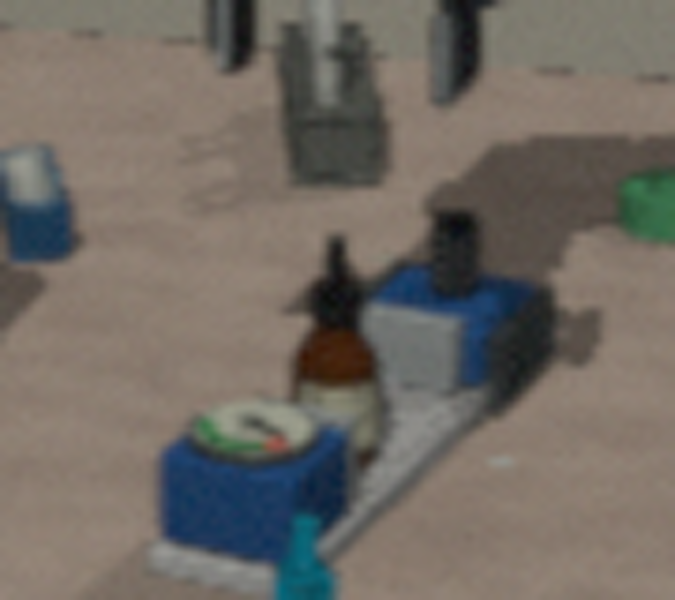

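The side view shows the amber bottle standing upright between the jaws, tip at crop (337,240), with the post at (455,250) and the needle in the red. Next I shut the fingers behind the post.

>>> carry_out(rows=[[[-10, 0, 0, 0, 0, 0, 0.5], [-20, 0, 0, 0, 0, 0, 0], [-25, 0, 0, 0, 0, 0, -1], [-25, 0, 0, 0, 0, 0, -1], [-25, 0, 0, 0, 0, 0, -1], [-25, 0, 0, 0, 0, 0, -1], [-20, 0, 0, 0, 0, 0, -1], [-10, 0, 0, 0, 0, 0, -1], [0, 0, 0, 0, 0, 0, -1], [0, 0, 0, 0, 0, 0, -1]]])

```text
time_s: 12.9
eef_pos: [429.8, -184.1, 160.9]
ee_rot: [[0.189, 0.982, -0.001], [0.982, -0.189, 0.001], [0.001, -0.001, -1.0]]
wrist_force: [0.5, 0.1, -0.3]
opening: 0.1
grip_force: 0.0
```

>>> carry_out(rows=[[[0, 0, 10, 0, 0, 0, -1], [0, 0, 20, 0, 0, 0, -1], [0, 0, 25, 0, 0, 0, -1], [0, 0, 25, 0, 0, 0, -1], [0, 0, 16, 0, 0, 0, -1], [0, 0, 10, 0, 0, 0, -1], [0, 0, 5, 0, 0, 0, -1], [0, 0, 0, 0, 0, 0, -1], [0, 0, 0, 0, 0, 0, -1]]])

```text
time_s: 13.8
eef_pos: [430.4, -184.9, 50.8]
ee_rot: [[0.189, 0.982, 0.001], [0.982, -0.189, -0.0], [-0.0, 0.001, -1.0]]
wrist_force: [-0.2, 0.2, 0.0]
opening: -0.2
grip_force: 0.0
```

```bash
python3 - <<'E'
from h import *
go(O-119*EY+[0,0,38])
E
```

```text
t 13.8 pos [ 430.359 -184.871   50.754] open -0.2157840396168357 F [-0.213  0.151  0.023] grip 0.0
shift in present tool [15.639 -0.66   0.75 ] after turn [15.637 -0.696  0.754] rotvec [0.001 0.    0.002]
```

>>> carry_out(rows=[[[5, -0.5, 0, 0, 0, 0, -1], [5, 0, 0, 0, 0, 0, -1], [5, 0, 0, 0, 0, 0, -1], [5, 0, 0, 0, 0, 0, -1], [5, 0, 0, 0, 0, 0, -1], [5, 0, 0, 0, 0, 0, -1], [0, 0, 0, 0, 0, 0, -1]]])

```text
time_s: 14.5
eef_pos: [435.0, -157.5, 50.8]
ee_rot: [[0.192, 0.981, 0.001], [0.981, -0.192, -0.004], [-0.004, 0.002, -1.0]]
wrist_force: [-1.2, -4.1, 1.4]
opening: -0.2
grip_force: 2.5
```

>>> carry_out(rows=[[[4, 0, 0, 0, 0, 0, -1], [4, 0, 0, 0, 0, 0, -1], [4, 0, 0, 0, 0, 0, -1], [4, 0, 0, 0, 0, 0, -1], [4, 0, 0, 0, 0, 0, -1], [4, 0, 0, 0, 0, 0, -1], [0, 0, 0, 0, 0, 0, -1]]])

```text
time_s: 15.2
eef_pos: [439.6, -134.2, 50.8]
ee_rot: [[0.192, 0.981, 0.001], [0.981, -0.192, -0.004], [-0.004, 0.002, -1.0]]
wrist_force: [-1.3, -5.2, 2.0]
opening: 0.2
grip_force: 2.7
```

```bash
python3 - <<'E'
from h import *
go(O-49*EY+[0,0,38])
out=[]
for n,(u,v) in(("side",(235,140)),("top",(270,175))):
    im=imaging.get_image(n);out.append(cv2.resize(im[v:v+80,u:u+80,::-1],(400,400),interpolation=cv2.INTER_CUBIC))
cv2.imwrite("pics/s5.png",np.hstack(out))
E
```

```text
t 15.2 pos [ 439.648 -134.227   50.758] open 0.17483936194361935 F [-1.316 -5.23   2.038] grip 2.7318398281931877
shift in present tool [34.154 -0.102  0.623] after turn [34.152 -0.098  0.758] rotvec [ 0.002  0.004 -0.   ]
```

View pics/s5.png

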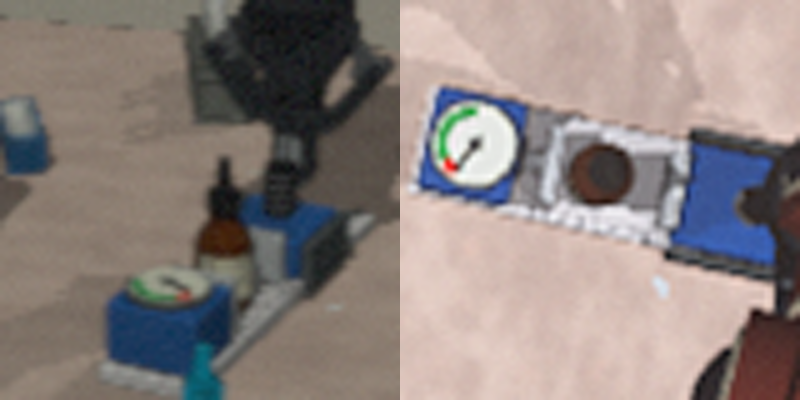

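The jaw is following the push. The bottle is at crop (600,173), centred between the jaws, and the needle is still in the red. Continuing.

>>> carry_out(rows=[[[3, 0, 0, 0, 0, 0, -1], [3, 0, 0, 0, 0, 0, -1], [3, 0, 0, 0, 0, 0, -1], [3, 0, 0, 0, 0, 0, -1], [3, 0, 0, 0, 0, 0, -1], [3, 0, 0, 0, 0, 0, -1], [2, 0, 0, 0, 0, 0, -1], [2, 0, 0, 0, 0, 0, -1], [2, 0, 0, 0, 0, 0, -1], [0, 0, 0, 0, 0, 0, -1]]])

```text
time_s: 16.3
eef_pos: [444.2, -111.2, 50.8]
ee_rot: [[0.193, 0.981, 0.002], [0.981, -0.193, -0.005], [-0.004, 0.002, -1.0]]
wrist_force: [-1.0, -6.3, 1.0]
opening: 0.0
grip_force: 3.2
```

>>> carry_out(rows=[[[2, 0, 0, 0, 0, 0, -1], [2, 0, 0, 0, 0, 0, -1], [2, 0, 0, 0, 0, 0, -1], [2, 0, 0, 0, 0, 0, -1], [0, 0, 0, 0, 0, 0, -1]]])

```text
time_s: 16.8
eef_pos: [445.6, -104.4, 50.8]
ee_rot: [[0.194, 0.981, 0.002], [0.981, -0.194, -0.006], [-0.006, 0.003, -1.0]]
wrist_force: [-1.7, -7.7, 1.0]
opening: -0.0
grip_force: 4.2
```

```bash
python3 - <<'E'
from h import *
go(O-49*EY+[0,0,38])
out=[]
for n,(u,v) in(("side",(235,140)),("top",(270,175))):
    im=imaging.get_image(n);out.append(cv2.resize(im[v:v+80,u:u+80,::-1],(400,400),interpolation=cv2.INTER_CUBIC))
cv2.imwrite("pics/s6.png",np.hstack(out))
E
```

```text
t 16.8 pos [ 445.632 -104.385   50.82 ] open -0.03743593225749245 F [-1.679 -7.744  0.963] grip 4.18746180832386
shift in present tool [ 3.721 -0.257  0.798] after turn [ 3.717 -0.248  0.82 ] rotvec [ 0.003  0.006 -0.002]
```

View pics/s6.png

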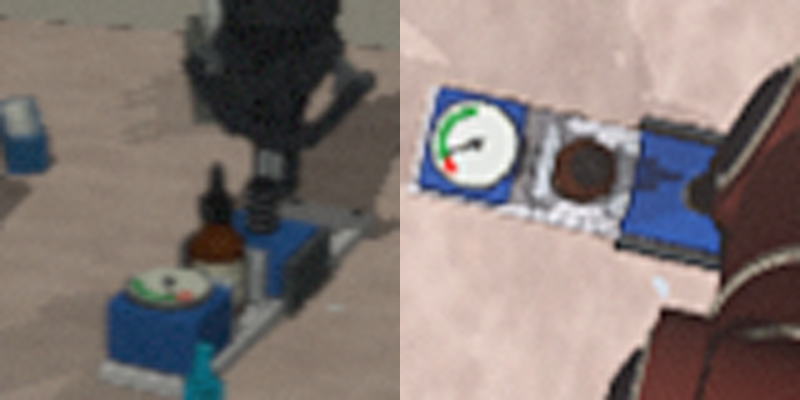

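The needle has swung to the start of the green: its tip is at crop (445,150), level with the green arc's lower end. The bottle is upright and clamped. I'll push further and measure the needle angle numerically.

>>> carry_out(rows=[[[1.5, 0, 0, 0, 0, 0, -1], [1.5, 0, 0, 0, 0, 0, -1], [1.5, 0, 0, 0, 0, 0, -1], [0.5, 0, 0, 0, 0, 0, -1], [0, 0, 0, 0, 0, 0, -1], [0, 0, 0, 0, 0, 0, -1]]])

```text
time_s: 17.5
eef_pos: [446.4, -100.2, 50.8]
ee_rot: [[0.194, 0.981, 0.002], [0.981, -0.194, -0.007], [-0.006, 0.003, -1.0]]
wrist_force: [-1.8, -9.1, 1.7]
opening: -0.0
grip_force: 4.8
```

```bash
cat >> h.py <<'E'
def needle(im):
    p=im[195:214,275:296].astype(np.float32);p=cv2.resize(p,None,fx=8,fy=8,interpolation=cv2.INTER_CUBIC)
    g=p.max(2);c=np.array([(285-275)*8,(204-195)*8-0.])
    yy,xx=np.mgrid[:p.shape[0],:p.shape[1]];r=np.hypot(xx-c[0],yy-c[1])
    hub=(r<16)&(g<110);c=np.array([xx[hub].mean(),yy[hub].mean()]) if hub.any() else c
    A=[]
    for a in range(0,360,3):
        t=np.radians(a);rs=np.arange(16,36)
        px=p[np.clip((c[1]-rs*np.sin(t)).astype(int),0,p.shape[0]-1),np.clip((c[0]+rs*np.cos(t)).astype(int),0,p.shape[1]-1)]
        A.append(px.max(1).mean())
    return "needle deg(ccw from right)",3*int(np.argmin(A)),c/8+[275,195]
E
python3 - <<'E'
from h import *
print(needle(cv2.imread("topraw0.png")[...,::-1]))
v=cv2.imread("pics/s6.png")[:,400:];v=cv2.resize(v,(80,80),interpolation=cv2.INTER_AREA);f=np.zeros((384,512,3),np.uint8);f[175:255,270:350]=v[...,::-1];print(needle(f))
im=imaging.get_image("top");cv2.imwrite("t7.png",im[...,::-1]);print(needle(im))
go(O-49*EY+[0,0,38])
E
```

```text
('needle deg(ccw from right)', 234, array([284.86111111, 203.95055556]))
('needle deg(ccw from right)', 198, array([285.02428058, 203.73651079]))
('needle deg(ccw from right)', 159, array([284.98743017, 203.8023743 ]))
t 17.55 pos [ 446.422 -100.239   50.805] open -0.35521555568165447 F [-2.215 -9.756  1.164] grip 4.845758825540543
shift in present tool [-0.5   -0.229  0.807] after turn [-0.505 -0.227  0.805] rotvec [ 0.003  0.006 -0.003]
```

>>> carry_out(rows=[[[1, 0, 0, 0, 0, 0, -1], [0.5, 0, 0, 0, 0, 0, -1], [0, 0, 0, 0, 0, 0, -1], [-3, 0, 0, 0, 0, 0, -1], [-8, 0, 0, 0, 0, 0, -1], [-10, 0, 0, 0, 0, 0, -1], [0, 0, -10, 0, 0, 0, -1], [0, 0, -25, 0, 0, 0, -1], [0, 0, -30, 0, 0, 0, -1], [0, 0, -30, 0, 0, 0, -1], [0, 0, -15, 0, 0, 0, -1], [0, 0, 0, 0, 0, 0, -1]]])

```text
time_s: 18.75
eef_pos: [444.4, -114.5, 162.8]
ee_rot: [[0.189, 0.982, 0.006], [0.982, -0.189, -0.0], [0.001, 0.006, -1.0]]
wrist_force: [-0.2, -1.0, -0.3]
opening: -0.1
grip_force: 0.0
```

>>> carry_out(rows=[[[-20, 0, 0, 0, 0, 0, -1], [-20, 0, 0, 0, 0, 0, -1], [-20, 0, 0, 0, 0, 0, -1], [0, 0, 0, 0, 0, 0, -1], [0, 0, 0, 0, 0, 0, -1], [0, 0, 0, 0, 0, 0, -1]]])

```text
time_s: 19.35
eef_pos: [431.5, -172.0, 159.8]
ee_rot: [[0.188, 0.982, -0.001], [0.982, -0.188, 0.001], [0.001, -0.001, -1.0]]
wrist_force: [-0.5, 0.6, 0.4]
opening: 0.2
grip_force: 0.0
```

```bash
python3 - <<'E'
from h import *
out=[]
for n,(u,v) in(("side",(235,140)),("top",(270,175))):
    im=imaging.get_image(n);out.append(cv2.resize(im[v:v+80,u:u+80,::-1],(400,400),interpolation=cv2.INTER_CUBIC))
print(needle(im))
cv2.imwrite("pics/s8.png",np.hstack(out));go(O)
E
```

```text
('needle deg(ccw from right)', 147, array([284.89320388, 203.76699029]))
t 19.45 pos [ 431.739 -172.117  160.006] open -0.4041724145309502 F [-0.425  0.943  0.323] grip 0.0
shift in present tool [121.738   1.028 148.099] after turn [121.855   0.396 148.006] rotvec [-0.001 -0.001  0.004]
```

View pics/s8.png

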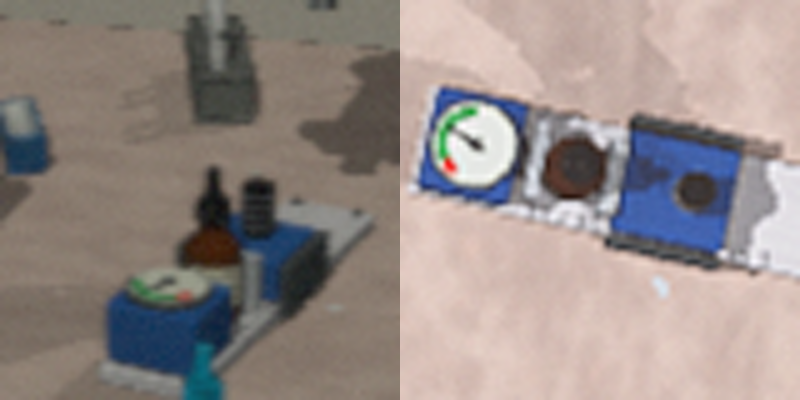

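The bottle stands upright at crop (575,165), clamped between jaw and anvil. The needle points to about (448,125), in the middle of the green arc, and the robot is clear. Handing in.

```bash
python3 -c "
from rig import ticket
print(ticket.sign_off())"
```

```text
the job is handed in; nothing more can be done
None
```

The job is handed in: the amber bottle stands upright, clamped in the gauge, the needle is near the middle of the green (anvil pushed in about 9 mm by my estimate), and the arm is clear after about 19.5 s.

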